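Clamp a tissue cassette in the marking stand

TASK

Clamp the tissue cassette that lies on the marking stand so that its label end can be written on: press the stand's bar down with one fingertip to hold the sprung flap open, and with the other fingertip push the cassette along the deck under the open flap until it is fully home against the end stop. Then let go of the bar so that the flap closes on the cassette, and move clear. Only press and push: do not lift or tip the cassette, and leave the spare cassette, the marker and the vial where they are.

Things in the scene. Friction and masses are not known exactly. Their poses are not given: they have to be found in the camera images.
- stand: Marking stand, fixed to the bench: grey block 128 mm long (its x -88 to +40), 62 mm wide (y -30.5 to +31.5), its flat top the deck, 24 mm above the bench, with aluminium rails. Origin on the bench, under the deck's middle line; +x is the push direction, from the open loading end to the end stop; +y is the side of the press bar; z up.
- deck (a point): Point on the deck's upper surface, 24 mm straight above the stand's origin; axes as the stand's. Two guide rails 4 mm high stand on the deck, 31 mm apart from x = 0 to +36 and flaring outward by 10 degrees each from x = 0 back to x = -52.
- end_stop (a point): Middle of the end stop's face at deck height, at the stand's x = +30, y = 0; the stop is 7 mm high. The cassette's front end goes against it.
- flap (a joint): Hinge of the sprung flap (rad): 0 shut, grows as it opens, stop at 0.62. The press bar is one piece with the flap on the other side of the pin, so pressing the bar down lifts the flap; a spring (0.1 N m/rad, preload 0.05 N m) shuts it when let go. About 4 N on the middle of the bar holds it open. From 0.30 up it is clear of the cassette; resting on the cassette it reads about 0.20.
- hinge (a point): Middle of the hinge pin, along the stand's x, at x = +12, y = +26, 12 mm above the deck. Its posts at x = -6 and +30 reach 16.5 mm above the deck.
- press_bar (a point): Middle of the top face of the press bar, a ribbed steel strip 115 mm long (stand's x -88 to +27), 26 mm wide. It moves with the flap: shut, its outer edge leans up 0.45 rad and its middle is at y = +51.5, 13 mm above the deck. At flap 0.45 it is level, top face 2 mm above the deck, middle at y = +49.5; 2 mm higher or lower is flap 0.36 or 0.54. It may be pressed anywhere along its length.
- pad (a point): Middle of the underside of the grey pad under the flap's free edge; the pad covers the stand's x -1 to +25, y -10 to 0. Shut, it is 2.5 mm above the deck and blocks the cassette's way; it rises with the flap.
- cassette: White plastic tissue cassette to clamp, 40 mm long (its x), 28.5 wide, 8 high, 20 g, rows of dark slots in the lid, slanted label face at its -x end (end wall 6 mm high). Origin: middle of its underside. It lies on the deck before the flap, label end away from the flap, within 3 degrees of the stand's x. Fully home, its origin is at the stand's x = +10.
- spare_cassette: Spare cassette of the same kind lying on the bench beside the stand, not to be touched. Origin at the middle of its underside.
- pen: Marker pen lying on the bench near the stand, 135 x 17 x 16 mm, not to be touched. Origin at the middle of its underside.
- gel_vial: Small glass vial, 21 mm across and 45 mm high, standing on the bench near the stand, not to be touched. Origin at the middle of its base.
- readout_left: Readout console, a fixed obstacle close behind the stand (on the far side from the robot): its sloping face begins at x = 0.48 in the world frame and rises away from the robot to about 0.16 m height at x = 0.70, between y = 0.22 and 0.39. Origin under its middle, on the bench.
- stereotax: Stereotaxic frame, a fixed obstacle to the right of the stand: base plate low on the bench up to about y = +0.10 in the world frame, tower up to 0.39 m high at x 0.52 to 0.62, side arms at 0.19 to 0.33 m height near x = 0.55 that reach to about y = +0.24 and -0.32. Pass in front of it or over it. Origin under its middle, on the bench.
Not all that is in view belongs to the job. Of the things that look like the stand, the larger one is meant.

How it is judged:
By the outcome, as a careful person would: the job done as asked, in the order asked, and still so for the second after the job is handed in, with the robot touching nothing.
It also fails if it takes over 40 s, if anything falls off the work surface, if the arm or the gripper's body presses on something with over 40 N, if the wrist force passes 120 N, or if a joint passes its speed limit or range.

ROBOT

A 7-joint arm with a two-finger parallel gripper is mounted at the origin on a cart in front of the work surface, level with it; the furniture and walls round the work are solid. World frame = base frame: x ahead of the robot, y to its left, z up, the work surface at z = 0. Lengths are in m, angles in rad, forces in N, time in s.
With the tool pointing down it reaches from about 0.425 to 0.925 m from the base axis. Payload 6.8 kg.
Tool frame: the origin (TCP) lies midway between the tips of the shut fingers; the grasp point (between the pads) lies 19 mm behind it; z points along the fingers, y is the line along which they close (so a half turn about z gives the same grasp; the last joint's range is limited). The gripper opens to 85 mm and grips with 20 to 120 N. Pads are 22 mm wide; open, the fingers measure 114 mm over their backs; the gripper's body (76 mm by 85 mm) begins 54 mm behind the grasp point. The pads swing forward as they close: fully open they stand 13 mm farther back than shut.
Start: joints at [-1.293, 0.477, 0.022, 1.555, -0.011, 1.109, -0.083], TCP at [0.254, 0.625, 0.231] pointing down, gripper open.
Joint ranges: [-2.96, 2.96], [-0.34, 2.1], [-1.41, 1.46], [0.24, 2.44], [-1.37, 4.51], [0.17, 1.92], [-2.96, 2.96]. Speed limits (rad/s): [2.39, 2.39, 3.14, 3.14, 3.14, 3.14, 3.14].

INTERFACE

Orientations are given as a unit quaternion [w, x, y, z].
In Python, from station import bot gives the robot as it stands.
- The arm moves only by the tool play_rows, never from a script. Its argument "commands" is a list that holds one entry, the list of rows, each a list of 7 numbers: the shift along the world's x, y, z in mm, then the turn, a rotation vector about the world's x, y, z in rad, then the finger opening in mm, from 0 to 85.4. A call has 1 to 5 rows; each row shifts and turns the commanded pose from where the row before left it; what a row does not reach is not made up. A row lasts 1/10 s, in which the tool goes at most 50 mm and 8.59 degrees, less where a joint would pass 70% of its speed; a pose out of reach is approached as far as the arm can. A call with a gripper value outside its range is refused whole. The fingers move at their own pace and stop on an object; "grip_force" is the grip in N (left out, the last holds). Time passes only in rows, so rows that do not move let the fingers close. It gives the time, the measured TCP pose, the force, the opening and the grip force at its end, in the units of the state.
- bot.observe(): the state, without advancing time (a new reading comes with each control period).
- bot.read_camera(name): name is "scene" or "top"; returns the picture (420x560x3 uint8, red, green, blue); there is no depth.
- bot.camera_model(name): a dict with "K" (3x3 intrinsics, pixels), "pose" (4x4, takes a point from camera to world coordinates). Camera axes: x right, y up, looking along -z (the intrinsics and any distortion apply to the point x, -y, -z); pixel columns grow to the right and rows downward; lengths in m; the calibration is good to about 2 mm. A picture is of the moment at which its call begins. camera_model takes no time and is no camera call.
- bot.finish_job(): hands the job in; it is judged then, once.
Trained networks look in the newest picture that a camera, given by its name, has taken for a name from the list of things; names that differ only in an ending like _2 or _b are one class to them, and where a whole thing is asked for, a point or a joint stands for the part that bears it (a point fixed in the world has none). Each returns a list of dicts, best first, with "score" (0 to 1); they miss things now and then, are a little off and sometimes report something else, mostly with a low value. They report only what shows in the picture. A call takes as long as a camera call. They do not tell look-alikes from the thing itself.
- bot.regions_of(camera, query): "region" (420x560 bool, what is visible of it) and "xy" ([column, row] in pixels, amid what is visible of it).
- bot.landmark_of(camera, query): "xy" ([column, row] in pixels: a listed point, or the origin of a listed thing).
The state is a dict: "time": time; "qpos": joint angles; "joint_velocities": joint speeds; "tau": joint torques, N m; "tcp_pos": TCP position; "tcp_rot": TCP orientation; "contact_force": force on the tool from outside, world axes, zero at the start; "ft_torque": the same for the moment, N m; "gripper_width": opening from 0.0 (shut) to 1.0 (fully open); "finger_force": force on a finger pad.
Only numpy, scipy, OpenCV 4.12 (cv2) and the standard library are available. Lean on these libraries where they do the work, as an engineer would, in place of code of your own. Each camera call takes 0.05 s, during which the arm holds its last target. There are 200 camera calls.

## Working session

There is one attempt and no reset: what is moved stays moved. The work goes in short steps, Python scripts to look and compute and a tool call to move; the robot and the scene stay as the last step left them, time stands still between calls to the robot, and variables do not carry over. Pictures are saved under pics/ and viewed, at most 10 in all, crops included, and the job is handed in when it is done.

Besides the shell and the picture viewer there is one more tool, called after "Request:" by a JSON object that holds its "api" and its "payload", one argument or row to a line. play_rows: Moves the arm, as the interface text tells. Its arguments: {"type":"object","properties":{"commands":{"type":"array"},"grip_force":{"type":"number"}},"required":["commands"]}

```bash
mkdir -p pics
cat > h.py <<'E'
import numpy as np, cv2
from station import bot
def ray(cam,xy):
    m=bot.camera_model(cam);K=np.array(m["K"]);P=np.array(m["pose"])
    d=np.linalg.inv(K)@[xy[0],xy[1],1]; d=P[:3,:3]@(d*[1,-1,-1]); return P[:3,3],d
def at(cam,xy,z):
    o,d=ray(cam,xy); return o+d*(z-o[2])/d[2]
def px(cam,p):
    m=bot.camera_model(cam);K=np.array(m["K"]);P=np.array(m["pose"])
    c=P[:3,:3].T@(np.array(p)-P[:3,3]); u=K@(c*[1,-1,-1]); return u[:2]/u[2]
E
python3 - <<'E'
from h import *
m=bot.camera_model("top"); print({k:v for k,v in m.items()}); print(bot.camera_model("scene")["pose"])
for c in("top","scene"):
    im=bot.read_camera(c); cv2.imwrite(f"pics/{c}0.png",im[:,:,::-1])
    for q,z in(("deck",.024),("end_stop",.024),("hinge",.036),("press_bar",.037),("pad",.0265),("cassette",.024),("spare_cassette",0),("pen",0),("gel_vial",0),("stand",0)):
        for r in bot.landmark_of(c,q)[:3]: print(c,q,round(r["score"],2),np.round(r["xy"],1),np.round(at(c,r["xy"],z),4)[:2])
print(bot.observe())
E
```

```text
{'K': array([[545.48181475,   0.        , 287.09533913],
       [  0.        , 545.48181475, 203.16349892],
       [  0.        ,   0.        ,   1.        ]]), 'pose': array([[ 0.01133981,  0.99710115, -0.07523771,  0.39287373],
       [-0.99983138,  0.01239331,  0.01355022,  0.21919763],
       [ 0.01444338,  0.07507136,  0.99707356,  1.09204983],
       [ 0.        ,  0.        ,  0.        ,  1.        ]])}
[[-0.60400345  0.60132473 -0.52305678 -0.04710004]
 [-0.79675485 -0.43993471  0.41429357  0.59686645]
 [ 0.01901414  0.66698277  0.74483048  0.78652555]
 [ 0.          0.          0.          1.        ]]
top deck 0.69 [150.7 204.2] [0.4681 0.4715]
top deck 0.62 [260.8 238. ] [0.4046 0.2553]
top deck 0.27 [263.  225.8] [0.4285 0.2513]
top end_stop 0.88 [265.7 224.6] [0.4309 0.2461]
top end_stop 0.57 [150.9 193.5] [0.4891 0.4717]
top hinge 0.97 [249.9 229.3] [0.421  0.2762]
top hinge 0.77 [144.8 199.2] [0.4768 0.4803]
top press_bar 0.93 [132.4 211. ] [0.4536 0.5032]
top press_bar 0.67 [236.6 247.9] [0.3849 0.3011]
top press_bar 0.63 [264.1 239.8] [0.4011 0.2484]
top pad 0.82 [2
[... 1290 characters left out ...]
ay([-1.29310816,  0.4769605 ,  0.02240198,  1.55541099, -0.01150465,
        1.10931091, -0.08310788]), 'joint_velocities': array([-0.00286529,  0.00139671,  0.00161018, -0.0004582 ,  0.00091961,
       -0.00026295, -0.0002574 ]), 'tau': array([-8.33351296e-04, -5.96324337e+01,  1.60654932e+00, -2.81524944e+01,
        1.25385431e-02,  1.62800396e-03, -4.84024554e-06]), 'tcp_pos': array([0.25399309, 0.62539979, 0.2313298 ]), 'tcp_rot': array([-6.65573496e-06,  1.91716258e-01,  9.81450394e-01,  2.02949481e-05]), 'contact_force': array([-1.15956552, -0.26172793, -0.19405268]), 'ft_torque': array([ 0.00375057, -0.03561358,  0.01317088]), 'finger_force': 0.0, 'gripper_width': 1.0007449126069594}
```

Run:
```python
import cv2
a=cv2.imread("pics/top0.png")[170:320,190:340]; cv2.imwrite("pics/topc.png",cv2.resize(a,(600,600),interpolation=cv2.INTER_CUBIC))
a=cv2.imread("pics/scene0.png")[220:340,180:340]; cv2.imwrite("pics/scc.png",cv2.resize(a,(800,600),interpolation=cv2.INTER_CUBIC))
```

```text
(no output)
```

View pics/topc.png

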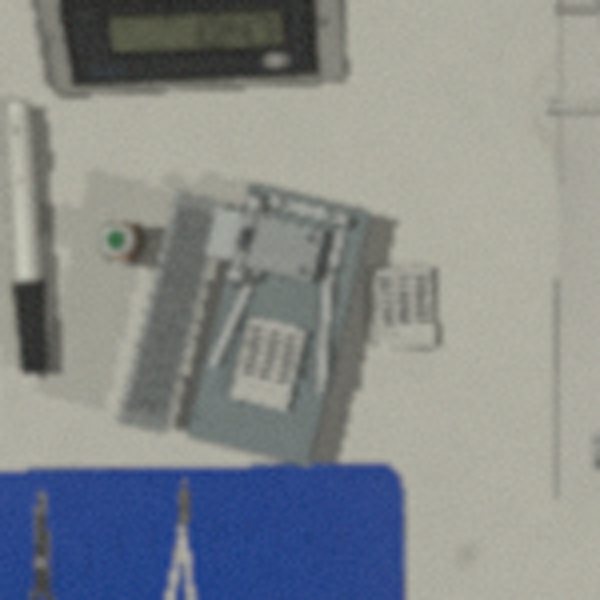

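View pics/scc.png

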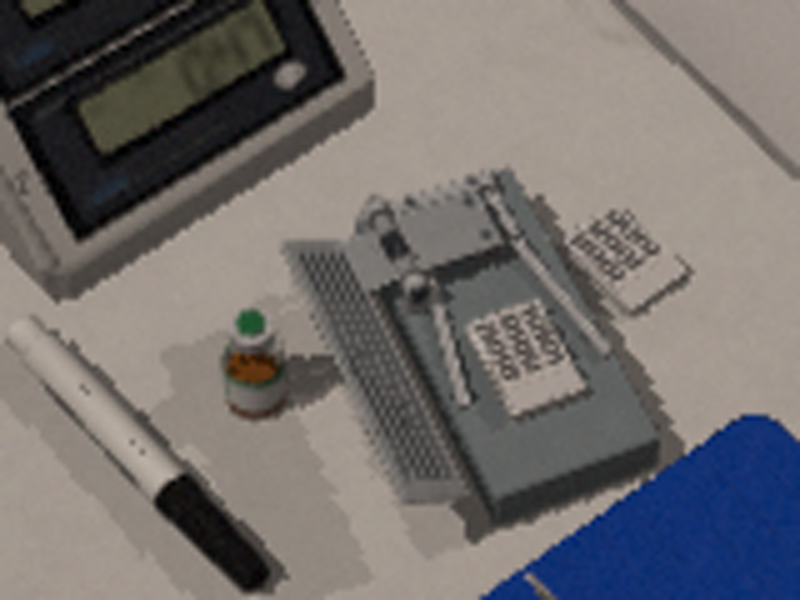

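View pics/scene0.png

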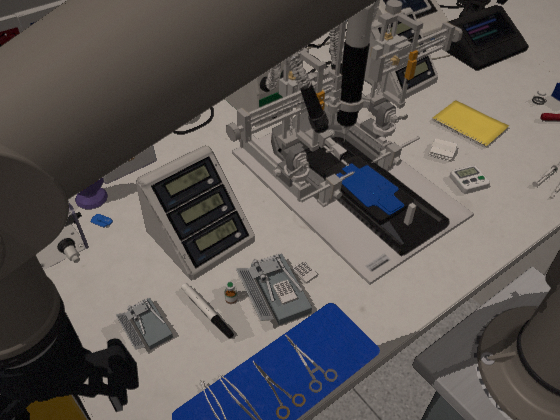

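The top crop shows the stand with its bar on the left (crop ~x 120–215), the cassette at crop (268,365), and the vial at (117,240). The scene view confirms that this stand, with a cassette on it, is the larger one. Next I fit the stand pose.

```bash
cat > fit.py <<'E'
from h import *
from scipy.optimize import least_squares
T=lambda u,v:("top",(190+u/4,170+v/4)); S=lambda u,v:("scene",(180+u/5,220+v/5))
R=lambda c,u,v:(c,(u,v))
obs=[((-88,31.5,24),T(187,435)),((-88,-30.5,24),T(312,460)),((40,-30.5,24),T(368,210)),((40,31.5,24),T(250,185)),
((-88,63.2,42.7),T(120,422)),((27,63.2,42.7),T(180,195)),((-88,31.5,24),S(490,500)),((-88,-30.5,24),S(658,438)),((40,-30.5,24),S(510,170)),
((-88,63.2,42.7),S(405,500)),((27,63.2,42.7),S(285,240)),((-30.5,51.5,37),R("top",236.6,247.9)),
((30,0,24),R("top",265.7,224.6)),((12,26,36),R("top",249.9,229.3)),((30,0,24),R("scene",271.1,260.2)),((12,26,36),R("scene",257.3,268.6)),((12,-5,26.5),R("top",267.9,232.7)),((0,0,24),R("top",260.8,238)),((0,0,24),R("scene",275.6,274.5))]
def w(p,q):
    c,s=np.cos(p[2]),np.sin(p[2]); x,y,z=np.array(q)/1000
    return np.array([p[0]+c*x-s*y,p[1]+s*x+c*y,z])
f=lambda p:np.concatenate([px(o[0],w(p,q))-o[1] for q,o in obs])
r=least_squares(f,[.40,.255,-.24],loss="soft_l1"); p=r.x
if __name__=="__main__":
    print(p,np.degrees(p[2])); print(np.round(f(p).reshape(-1,2),1).tolist())
    inv=lambda g:np.array([[np.cos(p[2]),np.sin(p[2])],[-np.sin(p[2]),np.cos(p[2])]])@(g[:2]-p[:2])*1000
    for n,a in (("cass top",(268,363)),):
        print(n,inv(at("top",T(*a)[1],.032)))
    for a in((250,318),(308,325),(235,400),(290,410)): print(inv(at("top",T(*a)[1],.032 if a[1]<350 else .030)))
    print("vial",inv(at("top",T(117,240)[1],.045)))
    for q in((-75,24.5,0),(-21,24.5,0)): print(w(p,q)*1000)
E
python3 fit.py
```

```text
[ 0.40267063  0.25258688 -0.23365879] -13.387662404001588
[[-1.5, 0.4], [-1.8, 1.9], [0.3, 0.4], [-0.9, -1.0], [-1.6, 0.2], [-1.6, -1.5], [1.3, -1.4], [1.3, -1.4], [0.4, -2.2], [0.4, -0.9], [-0.6, -1.3], [-4.5, -0.1], [0.2, -0.5], [0.5, 0.3], [-1.9, 0.7], [2.2, 0.1], [-1.8, 0.9], [1.4, 1.0], [0.1, -1.3]]
cass top [-43.06253436  -0.90629806]
[-24.18092864  12.87573398]
[-20.65398603 -15.15910636]
[-64.23851139  10.23269364]
[-62.46731415 -16.7219498 ]
vial [-3.27824857 83.19824727]
[335.38139201 293.7864959    0.        ]
[387.91398296 281.28342075   0.        ]
```

Request:
{"api": "play_rows", "payload": {
  "commands": [
    [[10,-45,0,0,0,0.04,37],[10,-47,0,0,0,0.04,37],[10,-47,0,0,0,0.04,37],[10,-47,0,0,0,0.032,37],[10,-47,0,0,0,0,37]]
  ]
}}

```text
time: 1.6
tcp_pos: [0.3043, 0.3905, 0.2314]
tcp_rot: [0.0, 0.116, 0.993, 0.0]
contact_force: [1.2, -0.3, 0.6]
gripper_width: 0.435
finger_force: 0.0
```

Request:
{"api": "play_rows", "payload": {
  "commands": [
    [[10,-47,0,0,0,0,37],[14.6,-50,0,0,0,0,37],[0,0,-48,0,0,0,37],[0,0,-48,0,0,0,37],[0,0,-40,0,0,0,37]]
  ]
}}

```text
time: 2.1
tcp_pos: [0.3282, 0.297, 0.0942]
tcp_rot: [0.0, 0.117, 0.993, 0.001]
contact_force: [-0.3, 0.4, -0.8]
gripper_width: 0.436
finger_force: 0.0
```

Run:
```python
from h import *
o=bot.observe(); print(o["tcp_pos"],o["tcp_rot"],o["gripper_width"],o["contact_force"],o["time"],2*np.degrees(np.arctan2(-o["tcp_rot"][1],o["tcp_rot"][2])))
a=bot.read_camera("scene")[200:350,170:370,::-1]; cv2.imwrite("pics/s1.png",cv2.resize(a,(800,600),interpolation=cv2.INTER_CUBIC))
```

```text
[0.3282188  0.2969887  0.09423268] [4.22684887e-04 1.17117924e-01 9.93117707e-01 6.58886280e-04] 0.43619180444365785 [-0.31621644  0.4105107  -0.80641525] 2.1 -13.451601704977415
```

View pics/s1.png

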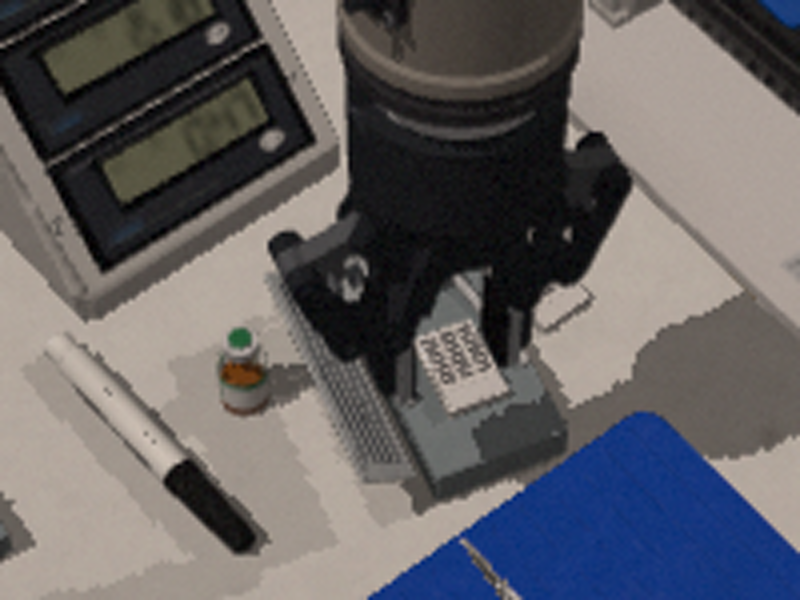

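Run:
```python
from fit import *
for y in (6,-1,43,50):
  for z in (94,100,106):
    u=px("scene",w(p,(-82,y,z))); print(y,z,(u-[170,200])*4)
```

```text
6 94 [492.87505171 345.71201899]
6 100 [493.39581011 336.84499   ]
6 106 [493.92215294 327.88287414]
-1 94 [508.96031258 340.02340912]
-1 100 [509.56543219 331.14694682]
-1 106 [510.17702555 322.17552134]
43 94 [406.58529259 376.22869998]
43 100 [406.64661147 367.41470134]
43 106 [406.70859625 358.50498659]
50 94 [390.0162198  382.08841165]
50 100 [389.98799083 373.28506364]
50 106 [389.95945457 364.38588539]
```

Request:
{"api": "play_rows", "payload": {
  "commands": [
    [[0,0,-25,0,0,0,37],[0,0,-20,0,0,0,37],[0,-1.5,-6,0,0,0,37],[0,0,-4,0,0,0,37],[0,0,0,0,0,0,37]]
  ]
}}

```text
time: 2.65
tcp_pos: [0.3284, 0.2963, 0.041]
tcp_rot: [0.0, 0.117, 0.993, 0.0]
contact_force: [0.2, 0.1, 0.3]
gripper_width: 0.434
finger_force: 0.0
```

Request:
{"api": "play_rows", "payload": {
  "commands": [
    [[0,0,-4,0,0,0,37],[0,0,-4,0,0,0,37],[0,0,-2,0,0,0,37],[0,0,0,0,0,0,37],[0,0,0,0,0,0,37]]
  ]
}}

```text
time: 3.15
tcp_pos: [0.3285, 0.2963, 0.0306]
tcp_rot: [0.0, 0.117, 0.993, 0.0]
contact_force: [0.6, 0.2, 2.7]
gripper_width: 0.433
finger_force: 1.1
```

Bar contact. I keep going down in small steps to find the deck.

Request:
{"api": "play_rows", "payload": {
  "commands": [
    [[0,0,-2,0,0,0,37],[0,0,-2,0,0,0,37],[0,0,-1,0,0,0,37],[0,0,0,0,0,0,37]]
  ]
}}

```text
time: 3.55
tcp_pos: [0.3282, 0.2951, 0.0251]
tcp_rot: [-0.0, 0.117, 0.993, -0.001]
contact_force: [1.6, -3.7, 5.2]
gripper_width: 0.433
finger_force: 2.6
```

Request:
{"api": "play_rows", "payload": {
  "commands": [
    [[0,0,-1,0,0,0,37],[0,0,-1,0,0,0,37],[0,0,0,0,0,0,37]]
  ]
}}

```text
time: 3.85
tcp_pos: [0.328, 0.2943, 0.0232]
tcp_rot: [-0.0, 0.117, 0.993, -0.001]
contact_force: [2.3, -4.5, 8.4]
gripper_width: 0.431
finger_force: 4.3
```

Run:
```python
from h import *
a=bot.read_camera("scene")[220:325,220:360,::-1]; cv2.imwrite("pics/s2.png",cv2.resize(a,(800,600),interpolation=cv2.INTER_CUBIC))
```

```text
(no output)
```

View pics/s2.png

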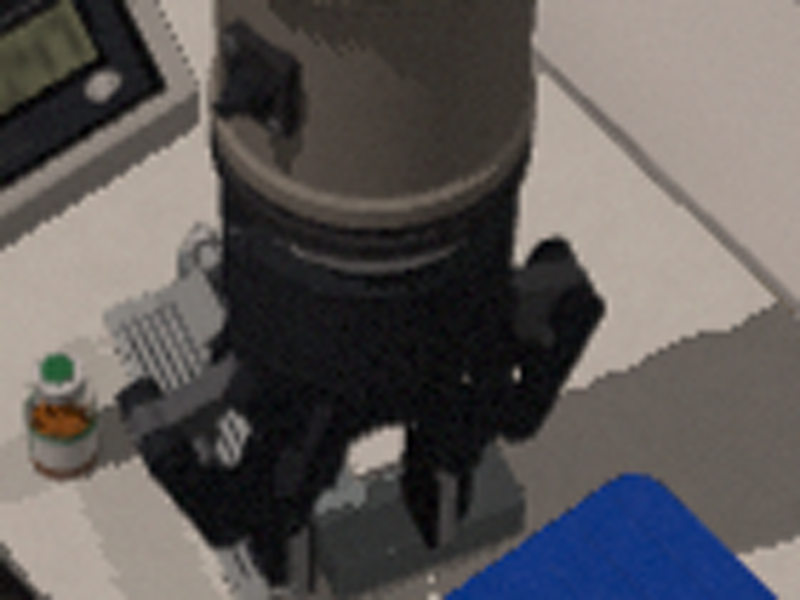

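Run:
```python
from fit import *
# bar pivot (26,36); shut mid (51.5,37), lean .45
for th in (0,.3,.36,.45,.54,.62):
    c,s=np.cos(-th),np.sin(-th)
    def rot(y,z): y-=26;z-=36; return 26+c*y-s*z,36+s*y+c*z
    o=rot(51.5+13*np.cos(.45),37+13*np.sin(.45)); m=rot(51.5,37)
    print(th,np.round(m,1),px("scene",w(p,(27,*o))),px("scene",w(p,(27,*rot(51.5-13*np.cos(.45),37-13*np.sin(.45))))))
```

```text
0 [51.5 37. ] [236.43389636 266.73457707] [249.13015752 266.50269259]
0.3 [50.7 29.4] [236.56124489 270.68886079] [250.23409327 267.47706772]
0.36 [50.2 28. ] [236.80257884 271.39301251] [250.52290052 267.61992415]
0.45 [49.4 25.8] [237.29456282 272.38322804] [250.99390169 267.79922609]
0.54 [48.4 23.7] [237.93768583 273.28769472] [251.50676306 267.93541664]
0.62 [47.3 22. ] [238.63100655 274.01433286] [251.9943915  268.01950167]
```

Request:
{"api": "play_rows", "payload": {
  "commands": [
    [[0,0,1,0,0,0,37],[0,0,0.5,0,0,0,37],[0,0,0,0,0,0,37]]
  ]
}}

```text
time: 4.2
tcp_pos: [0.3282, 0.295, 0.0248]
tcp_rot: [-0.0, 0.117, 0.993, -0.001]
contact_force: [1.2, -3.1, 6.3]
gripper_width: 0.431
finger_force: 3.1
```

Request:
{"api": "play_rows", "payload": {
  "commands": [
    [[0,0,1.2,0,0,0,37],[3.9,-0.9,0,0,0,0,37],[3.9,-0.9,0,0,0,0,37],[3.9,-0.9,0,0,0,0,37],[3.9,-0.9,0,0,0,0,37]]
  ]
}}

```text
time: 4.7
tcp_pos: [0.3435, 0.2923, 0.0258]
tcp_rot: [-0.0, 0.116, 0.993, -0.0]
contact_force: [-1.9, 0.4, 3.9]
gripper_width: 0.436
finger_force: 1.9
```

Run:
```python
from h import *
a=bot.read_camera("scene")[220:325,220:360,::-1]; b=bot.read_camera("top")[200:300,220:320,::-1]
r=lambda i:cv2.resize(i,(400,400),interpolation=cv2.INTER_CUBIC)
cv2.imwrite("pics/s3.png",np.hstack([cv2.resize(a,(400,300),interpolation=cv2.INTER_CUBIC),r(b)[:300]]))
```

```text
(no output)
```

View pics/s3.png

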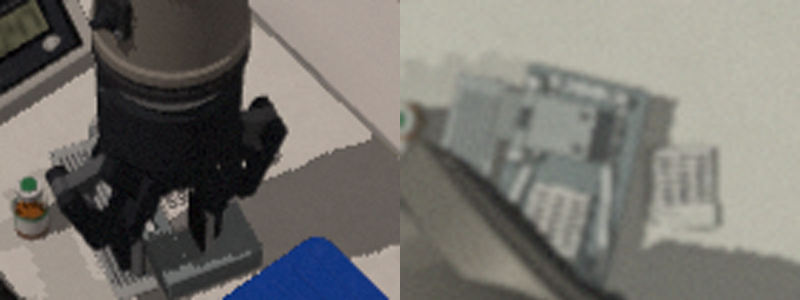

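The left half shows the finger down behind the cassette. In the right half (top view) the flap is open and the cassette lies at ~(560,215), in line with the rails. I push on.

Request:
{"api": "play_rows", "payload": {
  "commands": [
    [[3.9,-0.9,0,0,0,0,37],[3.9,-0.9,0,0,0,0,37],[3.9,-0.9,0,0,0,0,37],[3.9,-0.9,0,0,0,0,37],[0,0,0,0,0,0,37]]
  ]
}}

```text
time: 5.3
tcp_pos: [0.3602, 0.2885, 0.0261]
tcp_rot: [0.0, 0.117, 0.993, 0.0]
contact_force: [-0.0, -0.9, 4.7]
gripper_width: 0.435
finger_force: 1.9
```

Run:
```python
from h import *
b=bot.read_camera("top")[190:290,210:310,::-1]; a=bot.read_camera("scene")[220:325,220:360,::-1]
cv2.imwrite("pics/s4.png",np.hstack([cv2.resize(a,(380,400),interpolation=cv2.INTER_CUBIC),cv2.resize(b,(400,400),interpolation=cv2.INTER_CUBIC)]))
```

```text
(no output)
```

View pics/s4.png

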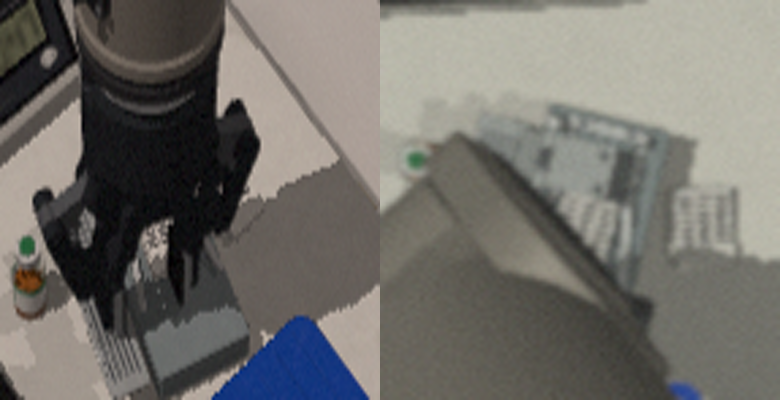

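The cassette has moved up to the flap's edge, which is still open.

Request:
{"api": "play_rows", "payload": {
  "commands": [
    [[3.9,-0.9,0,0,0,0,37],[3.9,-0.9,0,0,0,0,37],[3.9,-0.9,0,0,0,0,37],[3.9,-0.9,0,0,0,0,37],[2.9,-0.7,0,0,0,0,37]]
  ]
}}

```text
time: 5.9
tcp_pos: [0.3781, 0.2843, 0.026]
tcp_rot: [0.0, 0.117, 0.993, 0.0]
contact_force: [-3.4, 0.6, 4.7]
gripper_width: 0.43
finger_force: 2.2
```

Request:
{"api": "play_rows", "payload": {
  "commands": [
    [[1.95,-0.45,0,0,0,0,37],[1.95,-0.45,0,0,0,0,37],[0.97,-0.23,0,0,0,0,37],[0,0,0,0,0,0,37]]
  ]
}}

```text
time: 6.3
tcp_pos: [0.3828, 0.2832, 0.026]
tcp_rot: [0.0, 0.117, 0.993, 0.0]
contact_force: [-2.3, -0.2, 3.3]
gripper_width: 0.432
finger_force: 2.0
```

Request:
{"api": "play_rows", "payload": {
  "commands": [
    [[1.95,-0.45,0,0,0,0,37],[0.97,-0.23,0,0,0,0,37],[0.97,-0.23,0,0,0,0,37],[0,0,0,0,0,0,37]]
  ]
}}

```text
time: 6.7
tcp_pos: [0.3866, 0.2823, 0.026]
tcp_rot: [0.0, 0.117, 0.993, 0.0]
contact_force: [-2.4, 0.0, 3.7]
gripper_width: 0.432
finger_force: 2.1
```

Request:
{"api": "play_rows", "payload": {
  "commands": [
    [[0.97,-0.23,0,0,0,0,37],[0.97,-0.23,0,0,0,0,37],[0,0,0,0,0,0,37]]
  ]
}}

```text
time: 7.0
tcp_pos: [0.3886, 0.2819, 0.026]
tcp_rot: [0.0, 0.117, 0.993, 0.0]
contact_force: [-2.2, 0.6, 3.3]
gripper_width: 0.431
finger_force: 2.1
```

Request:
{"api": "play_rows", "payload": {
  "commands": [
    [[0.97,-0.23,0,0,0,0,37],[0.97,-0.23,0,0,0,0,37],[0,0,0,0,0,0,37]]
  ]
}}

```text
time: 7.3
tcp_pos: [0.3897, 0.2814, 0.0259]
tcp_rot: [-0.001, 0.117, 0.993, -0.0]
contact_force: [-4.9, 0.5, 4.8]
gripper_width: 0.429
finger_force: 3.6
```

Request:
{"api": "play_rows", "payload": {
  "commands": [
    [[0.97,-0.23,0,0,0,0,37],[0,0,0,0,0,0,37]]
  ]
}}

```text
time: 7.5
tcp_pos: [0.3899, 0.2813, 0.0258]
tcp_rot: [-0.001, 0.116, 0.993, -0.0]
contact_force: [-7.2, 2.3, 6.4]
gripper_width: 0.431
finger_force: 4.7
```

Request:
{"api": "play_rows", "payload": {
  "commands": [
    [[0.97,-0.23,0,0,0,0,37],[0,0,0,0,0,0,37],[0,0,0,0,0,0,37]]
  ]
}}

```text
time: 7.8
tcp_pos: [0.3901, 0.2812, 0.0257]
tcp_rot: [-0.002, 0.116, 0.993, -0.001]
contact_force: [-9.0, 1.5, 7.4]
gripper_width: 0.433
finger_force: 5.8
```

Request:
{"api": "play_rows", "payload": {
  "commands": [
    [[-1.95,0.45,0,0,0,0,37],[-1.95,0.45,0,0,0,0,37],[-1.95,0.45,0,0,0,0,37],[-1,0.2,0,0,0,0,37],[0,0,0,0,0,0,37]]
  ]
}}

```text
time: 8.3
tcp_pos: [0.3864, 0.2827, 0.0262]
tcp_rot: [0.001, 0.117, 0.993, 0.0]
contact_force: [2.1, -1.3, 4.3]
gripper_width: 0.433
finger_force: 1.9
```

Request:
{"api": "play_rows", "payload": {
  "commands": [
    [[0,0,3,0,0,0,37],[0,0,4,0,0,0,37],[0,0,5,0,0,0,37],[0,0,10,0,0,0,37],[0,0,30,0,0,0,37]]
  ]
}}

```text
time: 8.8
tcp_pos: [0.3836, 0.2812, 0.0771]
tcp_rot: [-0.002, 0.116, 0.993, -0.002]
contact_force: [0.2, 0.1, -0.4]
gripper_width: 0.433
finger_force: 0.0
```

Request:
{"api": "play_rows", "payload": {
  "commands": [
    [[0,0,45,0,0,0,37],[0,0,45,0,0,0,37],[-10,48,0,0,0,0,37],[-10,48,0,0,0,0,37],[-10,48,0,0,0,0,37]]
  ]
}}

```text
time: 9.3
tcp_pos: [0.3549, 0.4279, 0.1695]
tcp_rot: [0.0, 0.117, 0.993, 0.001]
contact_force: [0.5, 0.7, 0.8]
gripper_width: 0.434
finger_force: 0.0
```

Request:
{"api": "play_rows", "payload": {
  "commands": [
    [[-10,48,0,0,0,0,37],[-10,48,0,0,0,0,37],[-10,48,0,0,0,0,37],[0,0,0,0,0,0,37]]
  ]
}}

```text
time: 9.7
tcp_pos: [0.32, 0.5775, 0.1682]
tcp_rot: [-0.001, 0.112, 0.994, 0.002]
contact_force: [-0.5, 0.3, -0.8]
gripper_width: 0.429
finger_force: 0.0
```

Run:
```python
from h import *
b=bot.read_camera("top")[190:290,210:310,::-1]; a=bot.read_camera("scene")[220:325,220:360,::-1]
cv2.imwrite("pics/s5.png",np.hstack([cv2.resize(a,(400,400),interpolation=cv2.INTER_CUBIC),cv2.resize(b,(400,400),interpolation=cv2.INTER_CUBIC)]))
```

```text
(no output)
```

View pics/s5.png

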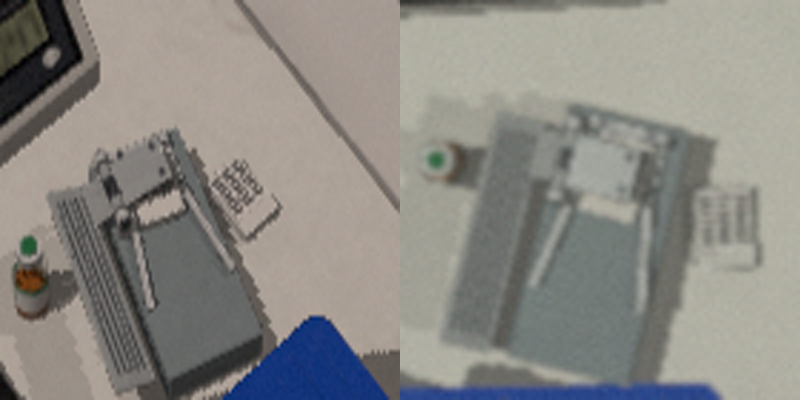

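The cassette lies under the closed flap with only its label end showing, and the vial and spare cassette are in place. I check its depth and then hand in.

Run:
```python
from fit import *
print("expected label end", [(px("top",w(p,(x,0,30)))-[210,190])*4+[400,0] for x in(-10,-13)])
```

```text
expected label end [array([603.17225504, 215.9560325 ]), array([601.64929598, 221.97365808])]
```

```bash
python3 -c "
from station import bot
print(bot.finish_job())"
```

```text
the job is handed in; nothing more can be done
None
```

I pushed the cassette home against the end stop, let the flap close on it and moved the arm clear. The job was handed in at about 10 s; the stop showed as a clear rise in push force, and the last pictures agree to within a few millimetres.

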